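Restock the sample caddy on the lab bench

TASK

Restock the sample caddy. First pull the part-used blue jar (white disc on its lid) from the back place of the blue rack forward to the front place, then put the new plain-lidded blue jar behind it, and gather the two plain-lidded green jars into the two places of the green rack, one in each, either way round (these may go in at any time). Keep the jars upright and set them down rather than dropping them, and leave the two rejected jars with a red disc on their lids standing where they are.

Things in the scene. Friction and masses are not known exactly. Their poses are not given: they have to be found in the camera images.
- caddy: Shallow grey tray fixed to the table, 148 mm (its x) by 176 mm (its y), holding the two racks side by side, 90 mm apart. Walls 30 mm high, but the front wall is yellow and 22 mm high; a 26 mm ridge between the racks. Origin: centre of the underside, on the table; x points from the front (yellow wall, nearest the robot) to the back; turned at most 0.35 rad.
- rack_blue: Blue open rack fixed in the caddy, 133 (x) x 68 (y) x 25 mm, walls and floor 3 mm, a cross wall making two places 62 mm square. Origin: centre of its underside, 4 mm above the table; x from front to back. Place centres: front x = -32.5 mm, back x = +32.5 mm, y = 0, floor 3 mm above the origin. May be the left or the right rack. For the blue jars; at the start only its back place is filled.
- rack_green: Green open rack fixed in the caddy, 133 (x) x 68 (y) x 25 mm, walls and floor 3 mm, a cross wall making two places 62 mm square. Origin: centre of its underside, 4 mm above the table; x from front to back. Place centres: front x = -32.5 mm, back x = +32.5 mm, y = 0, floor 3 mm above the origin. May be the left or the right rack. For the green jars; empty at the start.
- jar_blue_used: Closed rigid sample jar, standing upright: white body 40 mm in diameter, lid 42 mm in diameter and 20 mm high (48 to 68 mm above the underside), 68 mm tall in all, about 0.12 kg. Origin: centre of the underside, z up. Blue lid with a white disc of 26 mm on top: part used. It starts in the back place of the blue rack.
- jar_blue_new: Closed rigid sample jar, standing upright: white body 40 mm in diameter, lid 42 mm in diameter and 20 mm high (48 to 68 mm above the underside), 68 mm tall in all, about 0.12 kg. Origin: centre of the underside, z up. Plain blue lid: new. It starts on the table.
- jar_green_1: Closed rigid sample jar, standing upright: white body 40 mm in diameter, lid 42 mm in diameter and 20 mm high (48 to 68 mm above the underside), 68 mm tall in all, about 0.12 kg. Origin: centre of the underside, z up. Plain green lid: new, same as the other plain green one. It starts on the table.
- jar_green_2: Closed rigid sample jar, standing upright: white body 40 mm in diameter, lid 42 mm in diameter and 20 mm high (48 to 68 mm above the underside), 68 mm tall in all, about 0.12 kg. Origin: centre of the underside, z up. Plain green lid: new, same as the other plain green one. It starts on the table.
- jar_blue_reject: Closed rigid sample jar, standing upright: white body 40 mm in diameter, lid 42 mm in diameter and 20 mm high (48 to 68 mm above the underside), 68 mm tall in all, about 0.12 kg. Origin: centre of the underside, z up. Blue lid with a red disc of 26 mm on top: rejected. It stands on the table and stays there.
- jar_green_reject: Closed rigid sample jar, standing upright: white body 40 mm in diameter, lid 42 mm in diameter and 20 mm high (48 to 68 mm above the underside), 68 mm tall in all, about 0.12 kg. Origin: centre of the underside, z up. Green lid with a red disc of 26 mm on top: rejected. It stays on the table. Other clutter among the jars is under 35 mm high.
Things that resemble listed ones, but are neither listed nor needed, are in the scene too. Leave any yellow look-alike of the jar_blue_used alone.

How it is judged (in metres and radians):
On the way, in this order (a step that is already met when the one before it is completed fails the run):
1. the part-used blue jar stands in the front place of the blue rack (x of jar_blue_used in the frame of rack_blue between -0.045 and -0.02 m and y of jar_blue_used in the frame of rack_blue between -0.0125 and 0.0125 m and z of jar_blue_used in the frame of rack_blue below 0.009 m and angle between jar_blue_used's own z axis and vertical below 0.15 rad and contact force between jar_blue_used and the fingers below 0.05 N), for 0.2 s.
2. the new blue jar stands behind it, in the back place of the blue rack (x of jar_blue_used in the frame of rack_blue between -0.045 and -0.02 m and y of jar_blue_used in the frame of rack_blue between -0.0125 and 0.0125 m and z of each of jar_blue_used, jar_blue_new in the frame of rack_blue below 0.009 m and angle between each of jar_blue_used, jar_blue_new's own z axis and vertical below 0.15 rad and x of jar_blue_new in the frame of rack_blue between 0.02 and 0.045 m and y of jar_blue_new in the frame of rack_blue between -0.0125 and 0.0125 m and contact force between jar_blue_new and the fingers below 0.05 N), for 0.2 s.
At the end, for the whole second after the job is handed in: Used blue jar in the front and new blue in the back place of the blue rack, a plain green jar in each place of the green rack: on the floor, within 12.5 mm of centre in x and y, upright within 0.15 rad, released, at rest; rejected jars within 20 mm of their starts (all of step 2 and (((x of jar_green_1 in the frame of rack_green between -0.045 and -0.02 m and y of jar_green_1 in the frame of rack_green between -0.0125 and 0.0125 m and z of jar_green_1 in the frame of rack_green below 0.009 m and angle between jar_green_1's own z axis and vertical below 0.15 rad) and (x of jar_green_2 in the frame of rack_green between 0.02 and 0.045 m and y of jar_green_2 in the frame of rack_green between -0.0125 and 0.0125 m and z of jar_green_2 in the frame of rack_green below 0.009 m and angle between jar_green_2's own z axis and vertical below 0.15 rad)) or ((x of jar_green_2 in the frame of rack_green between -0.045 and -0.02 m and y of jar_green_2 in the frame of rack_green between -0.0125 and 0.0125 m and z of jar_green_2 in the frame of rack_green below 0.009 m and angle between jar_green_2's own z axis and vertical below 0.15 rad) and (x of jar_green_1 in the frame of rack_green between 0.02 and 0.045 m and y of jar_green_1 in the frame of rack_green between -0.0125 and 0.0125 m and z of jar_green_1 in the frame of rack_green below 0.009 m and angle between jar_green_1's own z axis and vertical below 0.15 rad))) and contact force between each of jar_blue_used, jar_green_1, jar_green_2 and the fingers below 0.05 N and linear speed of each of jar_blue_used, jar_blue_new, jar_green_1, jar_green_2 below 0.02 m/s and distance of each of jar_blue_reject, jar_green_reject from where it was at the start of the episode below 0.02 m); the robot touches nothing.
It fails at once if a rejected jar is moved more than 20 mm (distance of any of jar_blue_reject, jar_green_reject from where it was at the start of the episode above 0.02 m).
It fails at once if a jar is tipped by more than 0.7 rad (angle between any of jar_blue_used, jar_blue_new, jar_green_1, jar_green_2, jar_blue_reject, jar_green_reject's own z axis and vertical above 0.7 rad).
It fails at once if a jar is dropped from more than about 25 mm (moves faster than 0.7 m/s with no finger on it) ((linear speed of jar_blue_used above 0.7 m/s and contact force between jar_blue_used and the fingers below 0.01 N) or (linear speed of jar_blue_new above 0.7 m/s and contact force between jar_blue_new and the fingers below 0.01 N) or (linear speed of jar_green_1 above 0.7 m/s and contact force between jar_green_1 and the fingers below 0.01 N) or (linear speed of jar_green_2 above 0.7 m/s and contact force between jar_green_2 and the fingers below 0.01 N) or (linear speed of jar_blue_reject above 0.7 m/s and contact force between jar_blue_reject and the fingers below 0.01 N) or (linear speed of jar_green_reject above 0.7 m/s and contact force between jar_green_reject and the fingers below 0.01 N)).
It also fails if it takes over 96 s, if anything falls off the work surface, if the arm or the gripper's body presses on something with over 40 N, if the wrist force passes 120 N, or if a joint passes its speed limit or range.

ROBOT

A 6-joint arm with a two-finger parallel gripper is mounted at the origin on the work surface. World frame = base frame: x ahead of the robot, y to its left, z up, the work surface at z = 0. Lengths are in m, angles in degrees, forces in N, time in s.
With the tool pointing down it reaches from about 0.35 to 0.875 m from the base axis. Payload 4.2 kg.
Tool frame: the origin (TCP) lies midway between the tips of the shut fingers; the grasp point (between the pads) lies 19 mm behind it; z points along the fingers, y is the line along which they close (so a half turn about z gives the same grasp; the last joint's range is limited). The gripper opens to 87 mm and grips with 3 to 60 N. Pads are 19 mm wide; open, the fingers measure 117 mm over their backs; the gripper's body (75 mm by 190 mm) begins 51 mm behind the grasp point.
Start: joints at [-56.803, 22.042, 0.453, 0, -68.411, -14.817], TCP at [0.197, -0.593, 0.223] pointing down, gripper open.
Joint ranges: [-179.83, 179.83], [-69.29, 118.12], [-61.27, 80.66], [-181.25, 117.63], [-171.15, -9.14], [-177.46, 177.46]. Speed limits (degrees/s): [159.86, 159.86, 180, 180, 180, 180].

INTERFACE

Orientations are given as [roll, pitch, yaw] about the fixed x, y, z axes, in that order (R = Rz(yaw) Ry(pitch) Rx(roll)).
In Python, from workcell import env gives the robot as it stands. The module is installed in compiled form; this text tells all that it offers. Calls block until the motion is done:
- env.goto(position, orientation): joint-space move of the TCP to a pose.
- env.move_straight(position, rotation=None, rate=0.15, force_limit=None): straight line of the TCP; rotation=None keeps the orientation; rate is the mean speed in m/s. With force_limit (N) it stops when the force on the tool has changed by that much, and returns True; else False.
- env.set_joints(angles): joint-space move.
- env.gripper_to(opening, grasp_force=None): opening from 0.0 (shut) to 1.0 (fully open); grasp_force is the grip in N (None keeps the last); returns when the fingers have stopped.
- env.dwell(seconds).
- env.inverse_kinematics(position, orientation): joint angles nearest the present ones, or None.
- env.read_state(): the state.
- env.grab_frame(name): name is "scene" or "top"; returns a dict with "image" (400x640x3 uint8, blue, green, red), "fx", "fy", "cx", "cy" (pixels), "position" and "orientation" of the camera in the world. Camera axes: x right, y up, looking along -z (the intrinsics and any distortion apply to the point x, -y, -z); pixel columns grow to the right and rows downward; lengths in m; the calibration is good to about 2 mm. A picture is of the moment at which its call begins. There is no depth.
A pose or a line that the arm cannot do raises env.Unreachable and nothing moves.
- env.close_job(): hands the job in; it is judged then, once.
Trained networks look in a picture, given as the dict that the camera call returned (one of the last four; its "shot" number tells which), for a name from the list of things; names that differ only in an ending like _2 or _b are one class to them, and where a whole thing is asked for, a point or a joint stands for the part that bears it (a point fixed in the world has none). Each returns a list of dicts, best first, with "score" (0 to 1); they miss things now and then, are a little off and sometimes report something else, mostly with a low value. They report only what shows in the picture. A call takes as long as a camera call. They do not tell look-alikes from the thing itself.
- env.search_frame(picture, thing): "xyz" ([x, y, z] in m, in world coordinates, good to about 4 mm: the middle of the surface that is visible of it).
- env.trace(picture, thing): "mask" (400x640 bool, what is visible of it).
The state is a dict: "clock": time; "joint_positions": joint angles; "qvel": joint speeds; "joint_torque": joint torques, N m; "position": TCP position; "tool_rot": TCP orientation; "force": force on the tool from outside, world axes, zero at the start; "wrist_torque": the same for the moment, N m; "opening": opening from 0.0 (shut) to 1.0 (fully open); "finger_force": force on a finger pad.
Only numpy, scipy, OpenCV 4.12 (cv2) and the standard library are available. Lean on these libraries where they do the work, as an engineer would, in place of code of your own. Each camera call takes 0.05 s, during which the arm holds its last target. There are 200 camera calls.

## Working session

There is one attempt and no reset: what is moved stays moved. The work goes in short steps, each a Python script; the robot and the scene stay as the last script left them, time stands still between calls to the robot, and variables do not carry over. Pictures are saved under pics/ and viewed, at most 14 in all, crops included, and the job is handed in when it is done.

```bash
mkdir -p pics
cat > h.py <<'E'
import numpy as np, cv2
from scipy.spatial.transform import Rotation as Ro
from workcell import env
def cam(p):
    o=np.array(p["orientation"],float)
    R=Ro.from_euler('xyz',o,degrees=True).as_matrix() if o.size==3 else o.reshape(3,3)
    return R,np.array(p["position"])
def ray(p,u,v,z):
    R,t=cam(p); d=R@np.array([(u-p["cx"])/p["fx"],-(v-p["cy"])/p["fy"],-1]); return t+d*(z-t[2])/d[2]
def pix(p,X):
    R,t=cam(p); c=R.T@(np.array(X)-t); return p["cx"]+p["fx"]*c[0]/-c[2], p["cy"]-p["fy"]*c[1]/-c[2]
E
python3 - <<'E'
from h import *
for n in("top","scene"):
    p=env.grab_frame(n); cv2.imwrite(f"pics/{n}0.png",p["image"])
    print(n,{k:v for k,v in p.items() if k!="image"})
    for t in("caddy","rack_blue","rack_green","jar_blue_used","jar_blue_new","jar_green_1","jar_blue_reject","jar_green_reject"):
        r=env.search_frame(p,t)
        print(t,[(np.round(q["xyz"],3).tolist(),[round(float(a)) for a in pix(p,q["xyz"])],round(q["score"],2)) for q in r])
print(env.read_state())
E
```

```text
top {'fx': 376.84594054589786, 'fy': 376.84594054589786, 'cx': 320.0488864919929, 'cy': 198.91870731861016, 'position': array([0.48740434, 0.01563257, 0.99455205]), 'orientation': array([  4.06670836,  -0.59733441, -89.07324135]), 'shot': 1}
caddy [([0.564, -0.038, 0.023], [337, 196], 0.98), ([0.556, -0.084, 0.006], [355, 200], 0.47)]
rack_blue [([0.556, -0.084, 0.01], [355, 200], 0.56)]
rack_green [([0.51, -0.382, 0.07], [478, 219], 0.71), ([0.56, 0.004, 0.007], [321, 198], 0.67)]
jar_blue_used [([0.707, -0.129, 0.07], [376, 139], 0.67), ([0.598, -0.074, 0.071], [353, 181], 0.56)]
jar_blue_new [([0.381, -0.255, 0.07], [427, 271], 0.76)]
jar_green_1 [([0.595, 0.252, 0.068], [221, 180], 0.77), ([0.506, -0.379, 0.072], [477, 221], 0.54)]
jar_blue_reject [([0.401, 0.243, 0.064], [222, 260], 0.88), ([0.56, 0.004, 0.002], [321, 198], 0.66)]
jar_green_reject [([0.59, -0.235, 0.071], [418, 186], 0.71)]
scene {'fx': 477.3249078927932, 'fy': 477.3249078927932, 'cx': 327.9993866299209, 'cy': 200.36901738455816, 'position': array([1.40809438, 0.36667946, 0.72415367]), 'orientation': array([ 53.
[... 711 characters left out ...]
 0.95)]
{'clock': 0.9, 'joint_positions': array([-5.68004693e+01,  2.20409793e+01,  4.53437235e-01, -2.31705402e-05,
       -6.84124824e+01, -1.48168331e+01]), 'qvel': array([-0.00899267,  0.10196205,  0.06990596,  0.01558797, -0.07165447,
        0.04828627]), 'joint_torque': array([ 9.04543449e-04, -3.90453994e+01,  1.87622988e+01,  4.22429413e+00,
        1.55734870e-02, -1.24891338e-05]), 'position': array([ 0.19711972, -0.59307778,  0.22256295]), 'tool_rot': array([ 1.79999971e+02,  1.45740766e-05, -1.61617311e+02]), 'force': array([-0.70525661,  0.81198734, -0.2474909 ]), 'wrist_torque': array([-0.01467195,  0.01688988,  0.0180012 ]), 'finger_force': 0.0, 'opening': 1.0032055711780425}
```

Run:
```python
import cv2
i=cv2.imread("pics/top0.png"); c=i[110:310,195:510]; cv2.imwrite("pics/top0c.png",cv2.resize(c,(788,500),interpolation=cv2.INTER_CUBIC))
```

```text
(no output)
```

View pics/top0c.png

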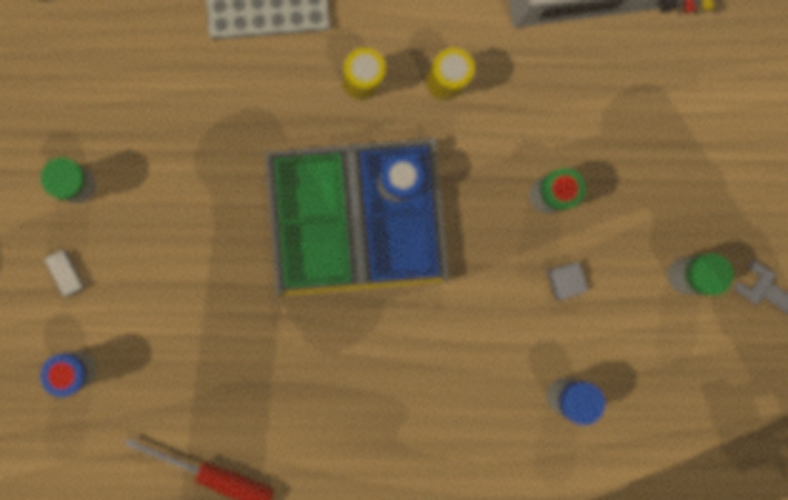

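View pics/scene0.png

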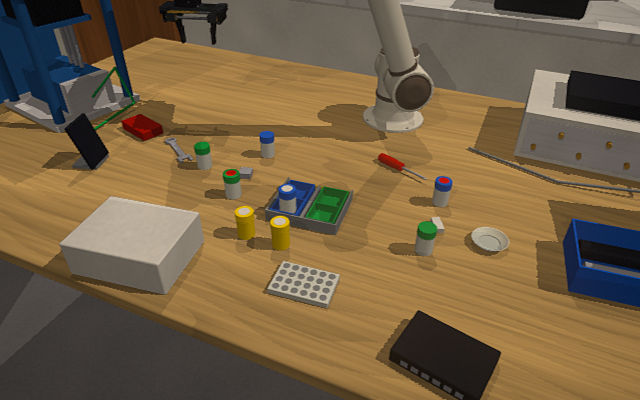

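The top crop shows:

| Jar | Crop pixel | Top frame pixel |
|---|---|---|
| Used blue (white disc, in the back of the blue rack) | (402,175) | (356,180) |
| Plain blue, new | (582,402) | (428,271) |
| Plain green | (63,178) | (220,181) |
| Plain green | (711,274) | (479,220) |
| Red-disc reject, blue | (62,376) | – |
| Red-disc reject, green | (565,188) | – |

The two yellow look-alikes, at crop (364,68) and (454,68), have yellow lids and stand outside the rack, so they are not wanted. The plain and white-disc lids match the descriptions. The yellow wall at (363,287) is the front, towards the robot.

Next I refine the poses with my own segmentation.

```bash
cat >> h.py <<'E'
from scipy.optimize import least_squares
def seg(p,kind):
    h,s,v=cv2.split(cv2.cvtColor(p["image"],cv2.COLOR_BGR2HSV))
    if kind=="blue": return ((h>100)&(h<130)&(s>110)&(v>40)).astype(np.uint8)
    if kind=="green": return ((h>50)&(h<85)&(s>100)&(v>35)).astype(np.uint8)
    return ((s<70)&(v>150)).astype(np.uint8)
def blob(m,u,v):
    n,l,st,c=cv2.connectedComponentsWithStats(m)
    i=1+np.argmin(np.hypot(c[1:,0]-u,c[1:,1]-v)+1e3*(st[1:,4]<15)); return (l==i),c[i],st[i,4]
def jar(p,kind,xy,z0=0.):
    """lid centre: match centroid of coloured hull with that of the projected lid"""
    m,c,a=blob(seg(p,kind),*pix(p,[*xy,z0+.06]))
    pts=cv2.convexHull(np.argwhere(m)[:,::-1].astype(np.float32)); M=cv2.moments(pts); c=np.array([M['m10'],M['m01']])/M['m00']
    th=np.linspace(0,2*np.pi,40)
    def f(q):
        P=np.array([pix(p,[q[0]+.021*np.cos(t),q[1]+.021*np.sin(t),z0+z]) for z in(.048,.068) for t in th],np.float32)
        M=cv2.moments(cv2.convexHull(P)); return np.array([M['m10'],M['m01']])/M['m00']-c
    return least_squares(f,xy,diff_step=1e-3).x,a
def rack(p,kind,xy):
    m,c,a=blob(seg(p,kind),*pix(p,[*xy,.01]))
    uv=np.argwhere(m)[:,::-1]; W=np.array([ray(p,u,v,.029)[:2] for u,v in uv])
    r=cv2.minAreaRect((W*1000).astype(np.float32)); b=cv2.boxPoints(r)
    return np.array(r[0])/1000,r[1],r[2]
E
python3 - <<'E'
from h import *
for n in("top","scene"):
    p=env.grab_frame(n)
    for k,xy in(("blue",(.40,-.26)),("green",(.52,-.385)),("green",(.60,.25)),("blue",(.41,.245)),("green",(.6,-.235))):
        print(n,k,jar(p,k,xy))
    for k,xy in(("blue",(.556,-.084)),("green",(.56,.004))): print(n,k,rack(p,k,xy))
    u=pix(p,[.6,-.075,.075]); m,c,a=blob(seg(p,"white"),*u); print("disc",u,c,a,ray(p,*c,.075))
E
```

```text
top blue (array([ 0.38153866, -0.26025672]), np.int32(204))
top green (array([ 0.51000508, -0.38790859]), np.int32(214))
top green (array([0.59464195, 0.25784884]), np.int32(195))
top blue (array([0.40175183, 0.24872631]), np.int32(53))
top green (array([ 0.59301804, -0.24182691]), np.int32(72))
top blue (array([ 0.56874573, -0.08104202]), (131.0387420654297, 68.58576202392578), 6.217634677886963)
top green (array([0.5598631 , 0.00811786]), (133.01927185058594, 67.40064239501953), 5.416306495666504)
disc (np.float64(353.7646916839587), np.float64(180.37903716847097)) [355.5        179.64516129] 62 [ 0.60188899 -0.07925076  0.075     ]
scene blue (array([ 0.37583747, -0.26030032]), np.int32(160))
scene green (array([ 0.50389176, -0.38910808]), np.int32(173))
scene green (array([0.59105664, 0.25725156]), np.int32(296))
scene blue (array([0.39747641, 0.25026209]), np.int32(157))
scene green (array([ 0.58718458, -0.24194488]), np.int32(155))
scene blue (array([ 0.56593054, -0.08517134]), (135.04061889648438, 89.03524780273438), 6.815528869628906)
scene green (array([0.55654926, 0.00917645]), (134.4014129638672, 72.79109191894531), 5.383727073669434)
disc (np.float64(287.95867446497357), np.float64(189.03968138358726)) [286.59322034 187.98305085] 59 [ 0.59749827 -0.07990131  0.075     ]
```

The two cameras agree apart from a steady offset of about 4 mm in x, so I split it. Caddy yaw is about 5.65°. Fingers will close along caddy y and hold the lids, which keeps the tips above the walls. Next is the used jar.

```bash
cat >> h.py <<'E'
YAW=5.65; c,s=np.cos(np.radians(YAW)),np.sin(np.radians(YAW)); EX=np.array([c,s]); EY=np.array([-s,c])
OFF=np.array([-.002,0])          # top camera -> mean of the two cameras
mid=(np.array([.5687,-.0810])+np.array([.5599,.0081]))/2+OFF
BLUE,GREEN=mid-.045*EY,mid+.045*EY
RPY=[180,0,YAW-180]; H=.20; TIP=.041
def st(t):
    q=env.read_state(); print(t,"t=%.1f"%q["clock"],np.round(q["position"],4),"open %.3f"%q["opening"],"ff %.1f"%q["finger_force"],np.round(q["force"],1))
def pick(xy,z0,first=False):
    if first: env.goto([*xy,H],RPY)
    else: env.move_straight([*xy,H],RPY,rate=.3)
    if env.move_straight([*xy,z0+TIP],rate=.12,force_limit=8): st("HIT going down"); raise SystemExit
    env.gripper_to(0.,grasp_force=25); st("grip")
    env.move_straight([*xy,H],rate=.12); st("lifted")
def place(xy,z0):
    env.move_straight([*xy,H],RPY,rate=.25)
    env.move_straight([*xy,z0+TIP+.012],rate=.15)
    print("touch",env.move_straight([*xy,z0+TIP-.004],rate=.03,force_limit=3)); st("down")
    if env.read_state()["position"][2]>z0+TIP+.006: print("TOO HIGH, not released"); raise SystemExit
    env.gripper_to(1.); env.move_straight([*xy,H],rate=.15); st("released")
def snap(n,cam,r=None,k=1):
    p=env.grab_frame(cam); i=p["image"]
    if r: i=i[r[1]:r[3],r[0]:r[2]]
    cv2.imwrite(f"pics/{n}.png",cv2.resize(i,None,fx=k,fy=k,interpolation=cv2.INTER_CUBIC)); return p
E
python3 - <<'E'
from h import *
pick(np.array([.6019,-.0793])+OFF,.007,True)
snap("s1","scene",(180,80,440,300),2.5)
E
```

```text
grip t=5.6 [ 0.5999 -0.0794  0.048 ] open 0.476 ff 25.0 [0.1 0.6 0.6]
lifted t=7.0 [ 0.5994 -0.0793  0.199 ] open 0.475 ff 25.0 [-0.3  0.2 -1.2]
```

View pics/s1.png

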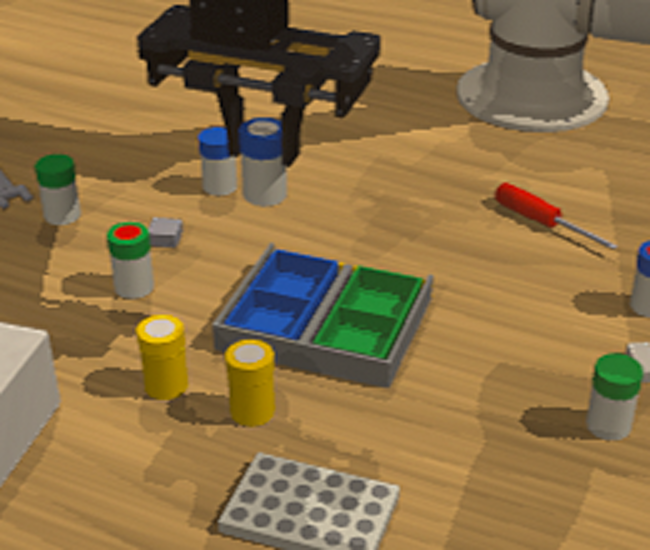

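The jar with the white disc hangs upright in the fingers at crop (263,165), and the rack is empty. I place it in front, then check.

Run:
```python
from h import *
place(BLUE-.0325*EX,.007)
pick(np.array([.3815,-.2603])+OFF,0)
p=snap("s2","scene",(180,80,440,300),2.5)
u=pix(p,[*(BLUE-.0325*EX-OFF),.075]); _,c,_=blob(seg(p,"white"),*u); d=ray(p,*c,.075)[:2]-OFF*-1-(BLUE)  # scene bias is +2 mm the other way
d=ray(p,*c,.075)[:2]-OFF-BLUE; print("used jar in rack",d@EX,d@EY)
```

```text
touch True
down t=9.0 [ 0.5346 -0.0846  0.0477] open 0.470 ff 25.0 [-0.5 -1.4  3. ]
released t=11.2 [ 0.5337 -0.0844  0.199 ] open 1.001 ff 0.0 [-0.5 -0.4 -0.1]
grip t=14.4 [ 0.3795 -0.2603  0.041 ] open 0.475 ff 25.0 [-0.1 -0.3  0.6]
lifted t=15.9 [ 0.379  -0.2601  0.1993] open 0.475 ff 25.0 [ 0.  -0.3 -0.2]
used jar in rack -0.03285980899106011 -0.0005447069765950267
```

View pics/s2.png

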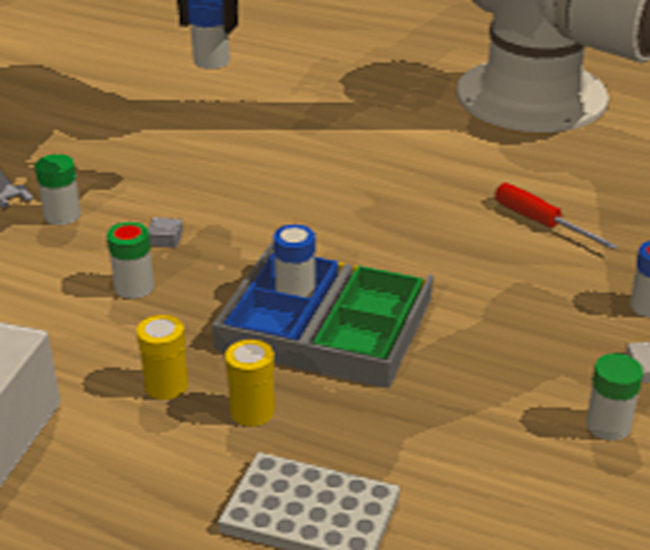

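The used jar stands upright in the front blue place at crop (295,262), measured at x = -32.9 mm and y = -0.5 mm. The new jar is held at (210,40). The rest follows.

Run:
```python
from h import *
place(BLUE+.0325*EX,.007)
pick(np.array([.5100,-.3879])+OFF,0); place(GREEN+.0325*EX,.007)
pick(np.array([.5946,.2578])+OFF,0); place(GREEN-.0325*EX,.007)
env.goto([.35,.25,.3],RPY)
p=snap("s3","scene",(180,80,460,300),2.5)
for n in("top","scene"):
    p=p if n=="scene" else env.grab_frame(n); o=OFF if n=="top" else -OFF
    for k,R,sx in(("green",GREEN,1),("green",GREEN,-1)):
        pass
    for k,xy in(("blue",(.4,.249)),("green",(.59,-.242))): print(n,k,"reject",jar(p,k,xy))
p=snap("s4","top",(280,130,420,260),4)
st("end")
```

```text
touch True
down t=18.7 [ 0.5993 -0.0777  0.0478] open 0.473 ff 25.0 [-0.6  0.9  4.2]
released t=20.9 [ 0.5984 -0.078   0.1989] open 0.997 ff 0.0 [ 0.2 -0.5  0.2]
grip t=24.4 [ 0.508  -0.3879  0.041 ] open 0.471 ff 25.0 [-0.4 -0.8 -1. ]
lifted t=25.9 [ 0.5076 -0.3876  0.1989] open 0.474 ff 25.0 [-0.6 -0.6 -1.3]
touch True
down t=29.2 [0.5904 0.0113 0.0477] open 0.474 ff 25.0 [-0.5 -0.1  3.1]
released t=31.4 [0.5895 0.0115 0.1989] open 1.001 ff 0.0 [-0.4  0.9 -0.3]
grip t=34.7 [0.5926 0.2576 0.041 ] open 0.475 ff 25.0 [-0.1 -1.   1. ]
lifted t=36.2 [0.5922 0.2576 0.1989] open 0.477 ff 25.0 [ 0.2 -0.6 -2. ]
touch True
down t=38.9 [0.5258 0.0048 0.0476] open 0.475 ff 25.0 [-0.  -1.8  3.6]
released t=41.1 [0.5249 0.005  0.199 ] open 0.998 ff 0.0 [-0.3 -0.7  0.3]
top blue reject (array([0.40027786, 0.24987953]), np.int32(55))
top green reject (array([ 0.59292167, -0.24142978]), np.int32(76))
scene blue reject (array([0.40027786, 0.24987953]), np.int32(55))
scene green reject (array([ 0.59292167, -0.24142978]), np.int32(76))
end t=42.4 [0.3505 0.2493 0.2994] open 0.996 ff 0.0 [ 0.7  0.4 -0. ]
```

View pics/s3.png

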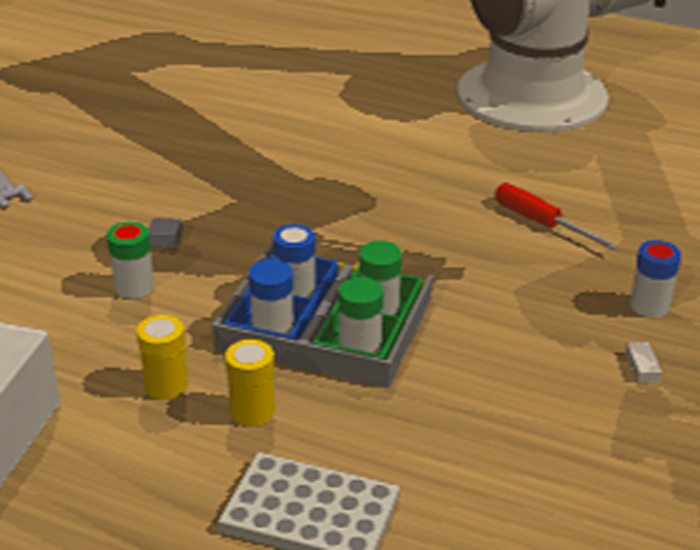

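View pics/s4.png

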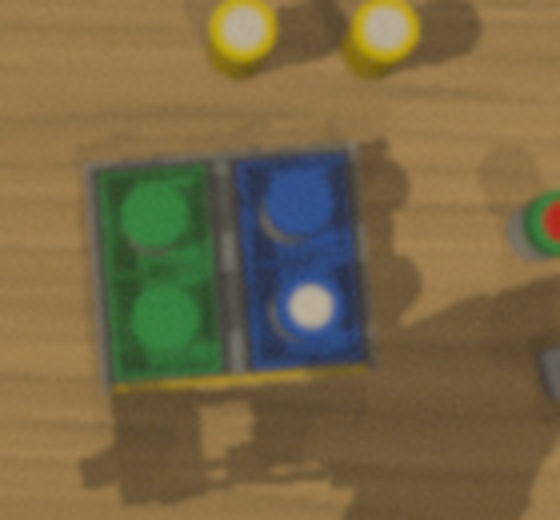

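All four jars stand upright and near the middle of their places. In the top crop, greens are at (155,214) and (166,318), new blue at (298,200), and used blue in front at (311,306). The rejects have not moved and the robot is clear of everything, so I hand in.

```bash
python3 -c "
from h import *
print(env.close_job())"
```

```text
the job is handed in; nothing more can be done
None
```

I handed the job in at about 42 s; no verdict came back, but the last pictures show the used blue jar in front with the new one behind it, a green jar in each green place, and both rejects where they started.

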